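# Press three glued dowels home in the order they were glued

### The job

The dowels in the three loose wooden parts were glued one after another and still stand a little proud: with closed fingertips press each dowel gently down until it is flush with the wood round it, first the one in the round foot, then the one in the square block, and last the one in the long rail with the tenon. Only press: do not lift the parts or shove them about, and leave the other things on the bench where they are.

Things in the scene. Friction and masses are not known exactly. Their poses are not given: they have to be found in the camera images.
- foot: turned round wooden foot, a disc 100 mm across and 40 mm high, lying loose on the worktop, with one dowel standing up from the middle of its top; 0.35 kg, origin at the centre of the underside, z up
- foot_dowel_top (a point): centre of the top of the round foot's dowel: pale wood, 16 mm in diameter, at the start 9 to 14 mm above the round foot's top; it moves with the dowel
- foot_mouth (a point): point on the round foot's top surface where the dowel goes in (on the dowel's axis); the dowel's top reaches this point when flush
- foot_dowel (a joint): how far the round foot's dowel is pushed in, m: 0 = 14 mm proud, 0.014 = flush, where it meets the bottom of its hole; starts between 0 and 0.005. A friction fit: about 3 to 4 N straight down moves it, and it stays where it is left (no spring)
- block: square wooden corner block, 80x80x50 mm high, loose on the worktop, two small screw holes and one upright dowel 17 mm off the middle of its top; 0.35 kg, origin at the centre of the underside, z up
- block_dowel_top (a point): centre of the top of the square block's dowel: pale wood, 16 mm in diameter, at the start 9 to 14 mm above the square block's top; it moves with the dowel
- block_mouth (a point): point on the square block's top surface where the dowel goes in (on the dowel's axis); the dowel's top reaches this point when flush
- block_dowel (a joint): how far the square block's dowel is pushed in, m: 0 = 14 mm proud, 0.014 = flush, where it meets the bottom of its hole; starts between 0 and 0.005. A friction fit: about 3 to 4 N straight down moves it, and it stays where it is left (no spring)
- rail: long wooden rail, 44 mm wide and 38 mm high, main length 140 mm (local y from -85 to +55 mm) plus a narrow tenon (to y = +87 mm), loose on the worktop; its dowel stands upright at local y = -45 mm, towards the end without tenon; 0.35 kg, origin on the underside, y along the rail, z up
- rail_dowel_top (a point): centre of the top of the rail's dowel: pale wood, 16 mm in diameter, at the start 9 to 14 mm above the rail's top; it moves with the dowel
- rail_mouth (a point): point on the rail's top surface where the dowel goes in (on the dowel's axis); the dowel's top reaches this point when flush
- rail_dowel (a joint): how far the rail's dowel is pushed in, m: 0 = 14 mm proud, 0.014 = flush, where it meets the bottom of its hole; starts between 0 and 0.005. A friction fit: about 3 to 4 N straight down moves it, and it stays where it is left (no spring)
- tape_measure: yellow steel tape measure, 36x78x63 mm, loose, not part of the job; origin at the centre of its underside
- tape_roll: roll of masking tape, 96 mm across, 25 mm high, lying flat, loose, not part of the job; origin at the centre of its underside
- sanding_block: cork sanding block, 62x113x31 mm, loose, not part of the job; origin at the centre of its underside
- screw_tin: open round tin of screws, 74 mm across, 34 mm high, loose, not part of the job; origin at the centre of its underside
- chisel_b: chisel with red handle, 265 mm long, 30 mm high, loose, not part of the job; origin at the centre of its underside
Not all that is in view belongs to the job. Leave any pink look-alike of the block alone.

How it is judged:
By the outcome, as a careful person would: the job done as asked, in the order asked, and still so for the second after the job is handed in, with the robot touching nothing.
It also fails if it takes over 54 s, if anything falls off the work surface, if the arm or the gripper's body presses on something with over 40 N, if the wrist force passes 120 N, or if a joint passes its speed limit or range.

### The arm

A 6-joint arm with a two-finger parallel gripper is mounted at the origin on a cart in front of the work surface, level with it; the furniture and walls round the work are solid. World frame = base frame: x ahead of the robot, y to its left, z up, the work surface at z = 0. Lengths are in m, angles in rad, forces in N, time in s.
With the tool pointing down it reaches from about 0.4 to 0.825 m from the base axis. Payload 7 kg.
Tool frame: the origin (TCP) lies midway between the tips of the shut fingers; the grasp point (between the pads) lies 19 mm behind it; z points along the fingers, y is the line along which they close (so a half turn about z gives the same grasp; the last joint's range is limited). The gripper opens to 88 mm and grips with 3 to 60 N. Pads are 19 mm wide; open, the fingers measure 130 mm over their backs; the gripper's body (78 mm by 193 mm) begins 47 mm behind the grasp point.
Start: joints at [-0.875, 0.359, 0.012, 0, -1.224, -0.288], TCP at [0.268, -0.62, 0.227] pointing down, gripper open.
Joint ranges: [-3.07, 3.07], [-1.43, 2.12], [-1.02, 1.25], [-3.03, 1.67], [-3.05, -0], [-3.03, 3.03]. Speed limits (rad/s): [2.39, 2.39, 3.01, 3.14, 3.14, 3.14].

### API

Orientations are given as [roll, pitch, yaw] about the fixed x, y, z axes, in that order (R = Rz(yaw) Ry(pitch) Rx(roll)).
In Python, from station import telemetry, eyes, ticket, recognise, trace gives the robot as it stands. The module is installed in compiled form; this text tells all that it offers.
- The arm moves only by the tool servo_tool, never from a script. Its argument "series" is a list that holds one entry, the list of rows, each a list of 4 numbers: the shift along the tool's x, y, z in mm, then the turn about the tool's z in rad. In form: [[[x, y, z, roll], ...]]. A call has exactly 10 rows; each row shifts and turns the commanded pose from where the row before left it, along the tool's axes as they then stand; what a row does not reach is not made up. A row lasts 1/12 s, in which the tool goes at most 41.7 mm and 7.16 degrees, less where a joint would pass 70% of its speed; a pose out of reach is approached as far as the arm can. A call is refused whole if a number of a shift passes 41.7 or a number of a turn 0.125, either way. A call with a gripper value outside its range is refused whole. "claw" is the gripper's target within -1 to 1 (shut at 1, half-way at 0, fully open at -1), set as the call begins (left out, the last holds). The fingers move at their own pace and stop on an object; "grip_force" is the grip in N (left out, the last holds). Time passes only in rows, so rows that do not move let the fingers close, or fill a call up. It gives the time, the measured TCP pose, the force, the opening and the grip force at its end, in the units of the state.
- telemetry.get_state(): the state, without advancing time (a new reading comes with each control period).
- eyes.grab_frame(name): name is "scene" or "top"; returns the picture (420x560x3 uint8, red, green, blue); there is no depth.
- eyes.calibration(name): a dict with "mtx" (3x3 intrinsics, pixels), "rvec" (rotation vector, rad) and "tvec" (3), from world to camera coordinates, as OpenCV has them. Camera axes: x right, y down, z forward; pixel columns grow to the right and rows downward; lengths in m; the calibration is good to about 2 mm. A picture is of the moment at which its call begins. calibration takes no time and is no camera call.
- ticket.job_done(): hands the job in; it is judged then, once.
Trained networks look in the newest picture that a camera, given by its name, has taken for a name from the list of things; names that differ only in an ending like _2 or _b are one class to them, and where a whole thing is asked for, a point or a joint stands for the part that bears it (a point fixed in the world has none). Each returns a list of dicts, best first, with "conf" (0 to 1); they miss things now and then, are a little off and sometimes report something else, mostly with a low value. They report only what shows in the picture. A call takes as long as a camera call. They do not tell look-alikes from the thing itself.
- recognise(camera, name): "position" ([x, y, z] in m, in world coordinates, good to about 4 mm: the middle of the surface that is visible of it).
- trace(camera, name): "mask" (420x560 bool, what is visible of it).
The state is a dict: "t": time; "q": joint angles; "qd": joint speeds; "joint_efforts": joint torques, N m; "eef_pos": TCP position; "ee_rot": TCP orientation; "force": force on the tool from outside, world axes, zero at the start; "moment": the same for the moment, N m; "width": finger opening in m; "gripper_force": force on a finger pad.
Only numpy, scipy, OpenCV 4.12 (cv2) and the standard library are available. Lean on these libraries where they do the work, as an engineer would, in place of code of your own. Each camera call takes 0.05 s, during which the arm holds its last target. There are 200 camera calls.

## Working session

There is one attempt and no reset: what is moved stays moved. The work goes in short steps, Python scripts to look and compute and a tool call to move; the robot and the scene stay as the last step left them, time stands still between calls to the robot, and variables do not carry over. Pictures are saved under pics/ and viewed, at most 10 in all, crops included, and the job is handed in when it is done.

Besides the shell and the picture viewer there is one more tool, called after ">>>" as name([rows], argument=value, ...), one row to a line, values as JSON. servo_tool: Moves the arm, as the interface text tells. Its arguments: {"type":"object","properties":{"series":{"type":"array"},"claw":{"type":"number"},"grip_force":{"type":"number"}},"required":["series"]}

```bash
mkdir -p pics; cat > h.py <<'E'
import numpy as np,cv2
from station import telemetry, eyes, ticket, recognise, trace
def ray(cam,uv,z):
    c=eyes.calibration(cam);K=np.array(c["mtx"],float);R=cv2.Rodrigues(np.array(c["rvec"],float))[0];t=np.array(c["tvec"],float).ravel()
    o=-R.T@t;d=R.T@np.linalg.inv(K)@np.array([uv[0],uv[1],1.]);return o+d*(z-o[2])/d[2]
def proj(cam,p):
    c=eyes.calibration(cam);return cv2.projectPoints(np.array([p],float),np.array(c["rvec"],float),np.array(c["tvec"],float),np.array(c["mtx"],float),None)[0].ravel()
def save(cam,n):
    im=eyes.grab_frame(cam);cv2.imwrite(f"pics/{n}.png",cv2.cvtColor(im,cv2.COLOR_RGB2BGR));return im
E
python3 - <<'E'
from h import *
for c in("top","scene"):
    save(c,c+"0")
    for n in("foot_dowel_top","block_dowel_top","rail_dowel_top","foot","block","rail"):
        for r in recognise(c,n)[:3]: p=r["position"];print(c,n,np.round(p,4),round(r["conf"],2),proj(c,p).round())
s=telemetry.get_state();print(s)
E
```

```text
top foot_dowel_top [ 0.5605 -0.0357  0.0428] 0.64 [273. 221.]
top rail_dowel_top [ 0.4674 -0.399   0.0217] 0.51 [384. 248.]
top foot [ 0.5629 -0.0365  0.0407] 0.75 [274. 220.]
top foot [0.4788 0.2428 0.0504] 0.37 [187. 248.]
top block [0.7418 0.0065 0.0504] 0.9 [260. 166.]
top block [0.4801 0.2429 0.0468] 0.83 [187. 247.]
top rail [ 0.4445 -0.2165  0.0401] 0.8 [330. 256.]
scene foot_dowel_top [ 0.4445 -0.1451  0.027 ] 0.43 [326. 228.]
scene block_dowel_top [ 0.4491 -0.1451  0.0243] 0.46 [325. 228.]
scene rail_dowel_top [ 0.5448 -0.0237  0.0357] 0.28 [280. 224.]
scene foot [ 0.5437 -0.024   0.0432] 0.59 [280. 223.]
scene block [0.4609 0.2581 0.0485] 0.8 [220. 268.]
scene block [0.7299 0.0214 0.048 ] 0.72 [240. 201.]
scene rail [ 0.4417 -0.1454  0.0234] 0.53 [327. 229.]
{'t': 0.7, 'q': array([-8.74883723e-01,  3.58571056e-01,  1.18989544e-02, -1.55202208e-05,
       -1.22406423e+00, -2.88139493e-01]), 'qd': array([-2.77768834e-04, -4.15379246e-04, -1.49240980e-03,  5.35160901e-04,
        8.74546734e-05, -6.34007112e-05]), 'joint_efforts': array([ 1.40023763e-03, -5.82162809e+01,  2.93245536e+01,  7.00127274e+00,
        1.24909374e-02, -2.32831849e-05]), 'eef_pos': array([ 0.2676921 , -0.61963574,  0.22657672]), 'ee_rot': array([-3.14153928e+00,  3.10442787e-05, -2.73382482e+00]), 'force': array([ 0.46704626, -0.31032746,  0.74492053]), 'moment': array([-0.01033305, -0.0188776 , -0.00680479]), 'gripper_force': 0.0, 'width': 0.08735929068047835}
```

View pics/top0.png

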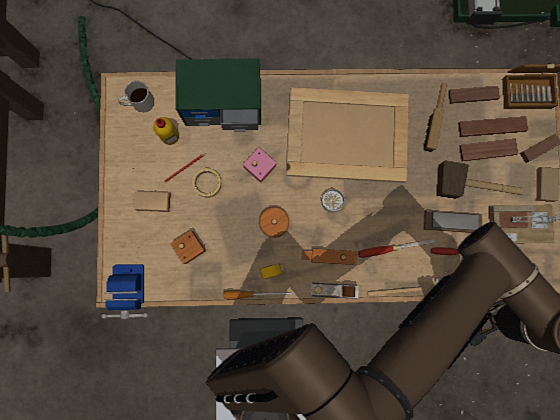

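View pics/scene0.png

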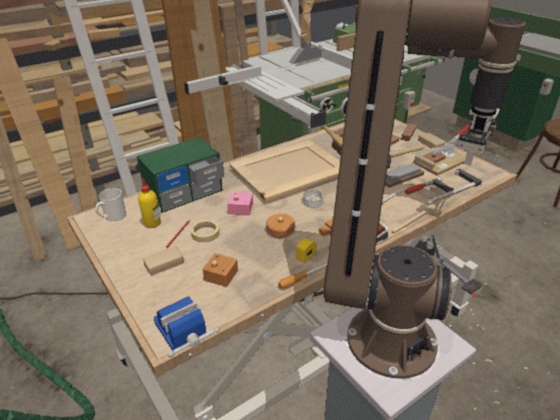

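The top view shows the foot at about (273,221), the real block at (187,246), the pink look-alike at (260,164), and the rail at (330,256) with its tenon to the left. I'll zoom in on the dowels.

```bash
python3 - <<'E'
from h import *
im=cv2.imread("pics/top0.png")
c=[cv2.resize(im[v-25:v+25,u-32:u+32],None,fx=6,fy=6,interpolation=cv2.INTER_CUBIC) for u,v in((273,221),(187,246),(335,256))]
im=cv2.imread("pics/scene0.png")
c+=[cv2.resize(im[v-25:v+25,u-32:u+32],None,fx=6,fy=6,interpolation=cv2.INTER_CUBIC) for u,v in((220,268),)]
cv2.imwrite("pics/crop.png",np.vstack([np.hstack(c[:2]),np.hstack(c[2:])]))
E
```

```text
(no output)
```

View pics/crop.png

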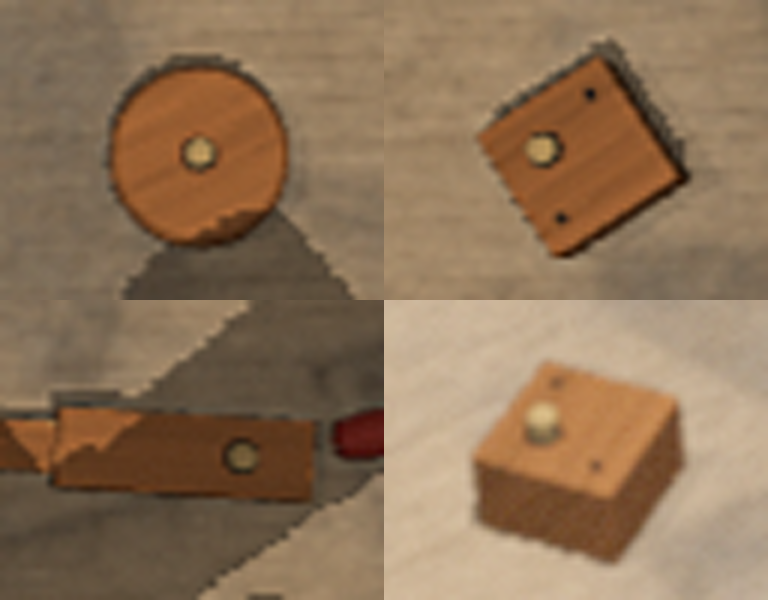

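```bash
cat >> h.py <<'E'
def delta(p):
    s=telemetry.get_state();y=s["ee_rot"][2];d=(np.array(p)-s["eef_pos"])*1000
    return np.array([np.cos(y)*d[0]+np.sin(y)*d[1],np.sin(y)*d[0]-np.cos(y)*d[1],-d[2]]).round(1)
E
python3 - <<'E'
from h import *
for n,uv,z in(("foot",(273.9,221.1),.052),("block",(181.1,245.4),.062),("rail",(342.9,256.6),.050)):
    p=ray("top",uv,z);print(n,p.round(4),delta([p[0],p[1],.12]))
p=ray("scene",(220-32+(543-384)/6-.4,243+(420-300)/6-.4),.062);print(p)
E
```

```text
foot [ 0.5598 -0.037   0.052 ] [-499.2  419.1  106.6]
block [0.4858 0.2598 0.062 ] [-549.   720.8  106.6]
rail [ 0.4415 -0.2573  0.05  ] [-303.2  263.7  106.6]
[0.47863894 0.26543029 0.062     ]
```

>>> servo_tool([
  [[-25, 21, 0, 0], [-25, 21, 0, 0], [-25, 21, 0, 0], [-25, 21, 0, 0], [-25, 21, 0, 0], [-25, 21, 0, 0], [-25, 21, 0, 0], [-25, 21, 0, 0], [-25, 21, 0, 0], [-25, 21, 0, 0]],
], claw=1, grip_force=20)

```text
t: 1.53
eef_pos: [0.4144, -0.3262, 0.2269]
ee_rot: [-3.141, 0.001, -2.734]
force: [0.8, -0.1, 0.2]
width: 0.0264
gripper_force: 0.0
```

>>> servo_tool([
  [[-25, 21, 10, 0], [-25, 21, 10, 0], [-25, 21, 10, 0], [-25, 21, 10, 0], [-25, 21, 10, 0], [-25, 21, 10, 0], [-25, 21, 20, 0], [-25, 21, 20, 0], [-25, 21, 20, 0], [-25, 21, 20, 0]],
])

```text
t: 2.37
eef_pos: [0.5608, -0.0342, 0.0861]
ee_rot: [-3.141, 0.001, -2.734]
force: [0.5, 0.4, -0.0]
width: 0.0003
gripper_force: 0.0
```

```bash
python3 - <<'E'
from h import *
im=save("scene","f1");t=save("top","f1t")
s=telemetry.get_state();print(s["t"],s["eef_pos"],s["ee_rot"],s["force"],s["width"],delta([.5598,-.037,.06]))
print(proj("scene",s["eef_pos"]))
im=cv2.imread("pics/f1.png");u,v=proj("scene",s["eef_pos"]).astype(int)
print(u,v);cv2.imwrite("pics/f1c.png",cv2.resize(im[v-30:v+40,u-45:u+45],None,fx=8,fy=8,interpolation=cv2.INTER_CUBIC))
E
```

```text
2.4667 [ 0.56042031 -0.03265944  0.08344704] [ 3.14080848 -0.00350649 -2.73069399] [-0.49600345  0.34223829 -0.05807183] 0.0001536412007662703 [ 2.3 -3.7 23.4]
[279.42025978 209.76126555]
279 209
```

View pics/f1c.png

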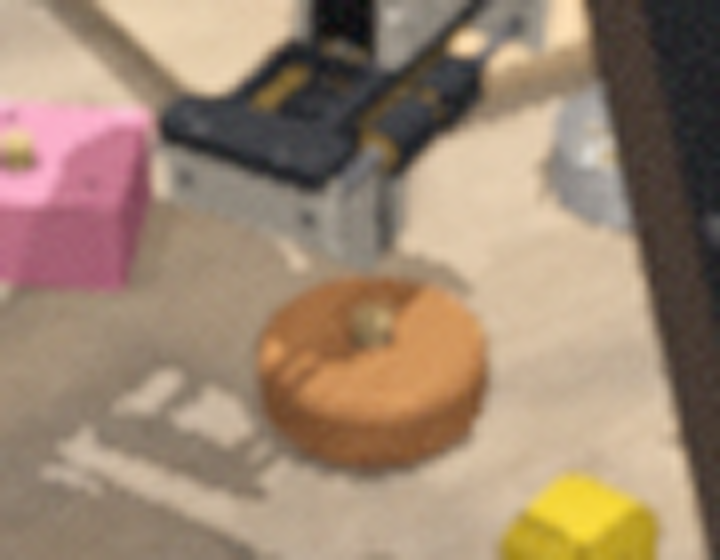

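>>> servo_tool([
  [[1, -2, 4, 0], [1, -2, 4, 0], [0, 0, 4, 0], [0, 0, 4, 0], [0, 0, 4, 0], [0, 0, 4, 0], [0, 0, 2, 0], [0, 0, 1, 0], [0, 0, 0, 0], [0, 0, 0, 0]],
])

```text
t: 3.3
eef_pos: [0.56, -0.0403, 0.0597]
ee_rot: [-3.142, 0.0, -2.734]
force: [0.3, -0.2, 0.4]
width: 0.0006
gripper_force: 0.0
```

```bash
python3 - <<'E'
from h import *
s=telemetry.get_state();print(s["eef_pos"],s["force"],delta([.5598,-.037,.04]),ray("scene",(280.1,218.4),.052))
save("scene","f2");im=cv2.imread("pics/f2.png")
cv2.imwrite("pics/f2c.png",cv2.resize(im[195:245,245:315],None,fx=8,fy=8,interpolation=cv2.INTER_CUBIC))
E
```

```text
[ 0.55999392 -0.04026172  0.05966239] [ 0.3045767  -0.24335402  0.35674961] [-1.1  3.1 19.7] [ 0.55377126 -0.03051159  0.052     ]
```

View pics/f2c.png

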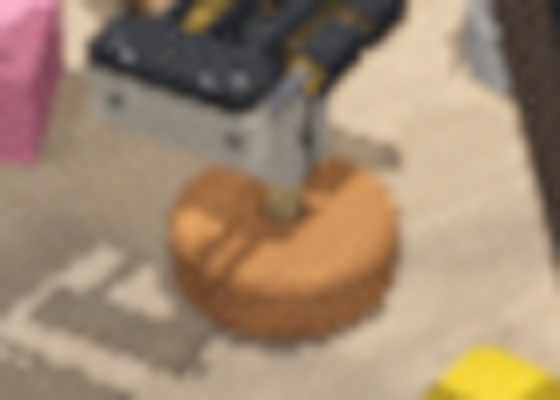

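>>> servo_tool([
  [[0, 2.5, 0, 0], [0, 2.5, 0, 0], [0, 0, 1.5, 0], [0, 0, 1.5, 0], [0, 0, 1.5, 0], [0, 0, 1.5, 0], [0, 0, 1.5, 0], [0, 0, 1.5, 0], [0, 0, 1.5, 0], [0, 0, 1.5, 0]],
])

```text
t: 4.18
eef_pos: [0.5579, -0.0357, 0.0475]
ee_rot: [3.142, 0.0, -2.734]
force: [-0.9, 0.1, 2.6]
width: 0.0004
gripper_force: 1.5
```

>>> servo_tool([
  [[0, 0, 1, 0], [0, 0, 1, 0], [0, 0, 1, 0], [0, 0, 1, 0], [0, 0, 1, 0], [0, 0, 1, 0], [0, 0, 0.5, 0], [0, 0, 0.5, 0], [0, 0, 0, 0], [0, 0, 0, 0]],
])

```text
t: 5.02
eef_pos: [0.5578, -0.0357, 0.0404]
ee_rot: [3.142, -0.0, -2.734]
force: [-0.3, 0.5, 1.0]
width: 0.0004
gripper_force: 0.4
```

>>> servo_tool([
  [[0, 0, 0.3, 0], [0, 0, 0.3, 0], [0, 0, 0.3, 0], [0, 0, 0.3, 0], [0, 0, 0.3, 0], [0, 0, 0, 0], [0, 0, 0, 0], [0, 0, 0, 0], [0, 0, 0, 0], [0, 0, 0, 0]],
])

```text
t: 5.85
eef_pos: [0.5579, -0.0356, 0.0403]
ee_rot: [-3.141, 0.0, -2.733]
force: [-5.9, 2.0, 13.8]
width: 0.0003
gripper_force: 7.2
```

>>> servo_tool([
  [[0, 0, -2, 0], [0, 0, -6, 0], [0, 0, -12, 0], [0, 0, -20, 0], [0, 0, -20, 0], [-6, 38, 0, 0], [-6, 38, 0, 0], [-6, 38, 0, 0], [-6, 38, 0, 0], [-6, 38, 0, 0]],
])

```text
t: 6.68
eef_pos: [0.5095, 0.1522, 0.0995]
ee_rot: [3.141, 0.001, -2.734]
force: [1.4, -0.1, 0.5]
width: 0.0007
gripper_force: 0.0
```

>>> servo_tool([
  [[-6, 38, 0, 0], [-6, 38, 0, 0], [-6, 36, 0, 0], [0, 0, 0, 0], [0, 0, 0, 0], [0, 0, 0, 0], [0, 0, 10, 0], [0, 0, 10, 0], [0, 0, 0, 0], [0, 0, 0, 0]],
])

```text
t: 7.52
eef_pos: [0.4819, 0.2591, 0.0779]
ee_rot: [-3.141, -0.002, -2.735]
force: [-0.3, -0.8, 0.3]
width: 0.0005
gripper_force: 0.0
```

```bash
python3 - <<'E'
from h import *
save("scene","b1");save("top","b1t");s=telemetry.get_state();print(s["t"],s["eef_pos"],s["force"],delta([.482,.2625,.05]))
a=cv2.imread("pics/b1.png");b=cv2.imread("pics/b1t.png")
r=lambda i,v,u:cv2.resize(i[v-25:v+25,u-32:u+32],None,fx=6,fy=6,interpolation=cv2.INTER_CUBIC)
cv2.imwrite("pics/b1c.png",np.vstack([np.hstack([r(a,225,280),r(a,258,220)]),np.hstack([r(b,221,273),r(b,246,187)])]))
print(proj("scene",s["eef_pos"]))
E
```

```text
7.6167 [0.48239313 0.26001824 0.07887769] [-0.5165807  -0.06663108  0.01565682] [-0.6  2.4 28.9]
[214.58218026 256.97398069]
```

View pics/b1c.png

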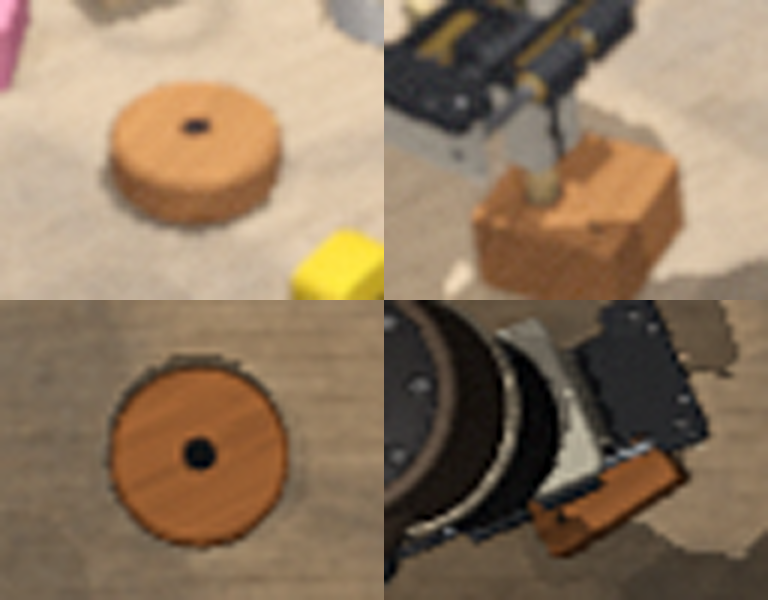

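The foot's dowel is flush, with only the dark mouth showing at crop (200,453), and it bottomed out at z=0.040. At the block, the tip is right above the dowel, around crop (543,190).

>>> servo_tool([
  [[0, 1.5, 3, 0], [0, 0, 3, 0], [0, 0, 3, 0], [0, 0, 2, 0], [0, 0, 2, 0], [0, 0, 1.5, 0], [0, 0, 1.5, 0], [0, 0, 1.5, 0], [0, 0, 1.5, 0], [0, 0, 1.5, 0]],
])

```text
t: 8.45
eef_pos: [0.4815, 0.262, 0.0586]
ee_rot: [3.142, 0.0, -2.734]
force: [-2.1, -0.1, 2.9]
width: 0.0004
gripper_force: 1.5
```

>>> servo_tool([
  [[0, 0, 1, 0], [0, 0, 1, 0], [0, 0, 1, 0], [0, 0, 1, 0], [0, 0, 1, 0], [0, 0, 0.5, 0], [0, 0, 0.5, 0], [0, 0, 0, 0], [0, 0, 0, 0], [0, 0, 0, 0]],
])

```text
t: 9.28
eef_pos: [0.4816, 0.262, 0.0524]
ee_rot: [3.142, -0.0, -2.734]
force: [0.2, -0.0, 0.4]
width: 0.0004
gripper_force: 0.0
```

>>> servo_tool([
  [[0, 0, 0.5, 0], [0, 0, 0.5, 0], [0, 0, 0.5, 0], [0, 0, 0.5, 0], [0, 0, 0.4, 0], [0, 0, 0.3, 0], [0, 0, 0.3, 0], [0, 0, 0.3, 0], [0, 0, 0, 0], [0, 0, 0, 0]],
])

```text
t: 10.12
eef_pos: [0.4817, 0.2621, 0.0503]
ee_rot: [-3.142, 0.001, -2.733]
force: [-4.2, -1.6, 13.2]
width: 0.0004
gripper_force: 6.5
```

>>> servo_tool([
  [[0, 0, -2, 0], [0, 0, -6, 0], [0, 0, -12, 0], [0, 0, -25, 0], [0, 0, -25, 0], [17.4, -32.6, 0, 0], [17.4, -32.6, 0, 0], [17.4, -32.6, 0, 0], [17.4, -32.6, 0, 0], [17.4, -32.6, 0, 0]],
])

```text
t: 10.95
eef_pos: [0.4659, 0.0764, 0.1195]
ee_rot: [3.141, 0.0, -2.733]
force: [1.0, 0.3, -0.3]
width: 0.0004
gripper_force: 0.0
```

>>> servo_tool([
  [[17.4, -32.6, 0, 0], [17.4, -32.6, 0, 0], [17.4, -32.6, 0, 0], [17.4, -32.6, 0, 0], [17.4, -32.6, 0, 0], [17.4, -32.6, 0, 0], [17.4, -32.6, 0, 0], [17.4, -32.6, 0, 0], [17.4, -32.6, 0, 0], [0, 0, 0, 0]],
])

```text
t: 11.78
eef_pos: [0.4382, -0.2584, 0.1192]
ee_rot: [-3.141, -0.001, -2.738]
force: [0.8, -0.5, 1.3]
width: 0.0003
gripper_force: 0.0
```

>>> servo_tool([
  [[0, 0, 0, 0.1], [0, 0, 0, 0.1], [0, 0, 0, 0.1], [0, 0, 0, 0.1], [0, 0, 10, 0], [0, 0, 10, 0], [0, 0, 10, 0], [0, 0, 5, 0], [0, 0, 0, 0], [0, 0, 0, 0]],
])

```text
t: 12.62
eef_pos: [0.4386, -0.2535, 0.0836]
ee_rot: [3.141, -0.002, -3.133]
force: [-0.2, 1.4, 0.1]
width: 0.0009
gripper_force: 0.0
```

```bash
python3 - <<'E'
from h import *
save("scene","r1");save("top","r1t");s=telemetry.get_state();print(s["t"],s["eef_pos"],s["ee_rot"],s["force"],s["q"],delta([.439,-.254,.038]))
a=cv2.imread("pics/r1.png");b=cv2.imread("pics/r1t.png")
r=lambda i,v,u:cv2.resize(i[v-25:v+25,u-32:u+32],None,fx=6,fy=6,interpolation=cv2.INTER_CUBIC)
print(proj("scene",s["eef_pos"]))
cv2.imwrite("pics/r1c.png",np.vstack([np.hstack([r(a,268,220),r(a,235,345)]),np.hstack([r(b,246,187),r(b,256,340)])]))
E
```

```text
12.7167 [ 0.43918633 -0.25364224  0.08438695] [-3.14144803e+00  8.70807653e-05 -3.13304516e+00] [ 0.61712468 -0.79050067  0.32852918] [-1.35798553e-01  2.28449923e-01 -5.40464207e-01  1.81741210e-04
 -8.01775226e-01 -1.42657667e+00] [ 0.2 -0.4 46.4]
[352.54665333 204.16498937]
```

View pics/r1c.png

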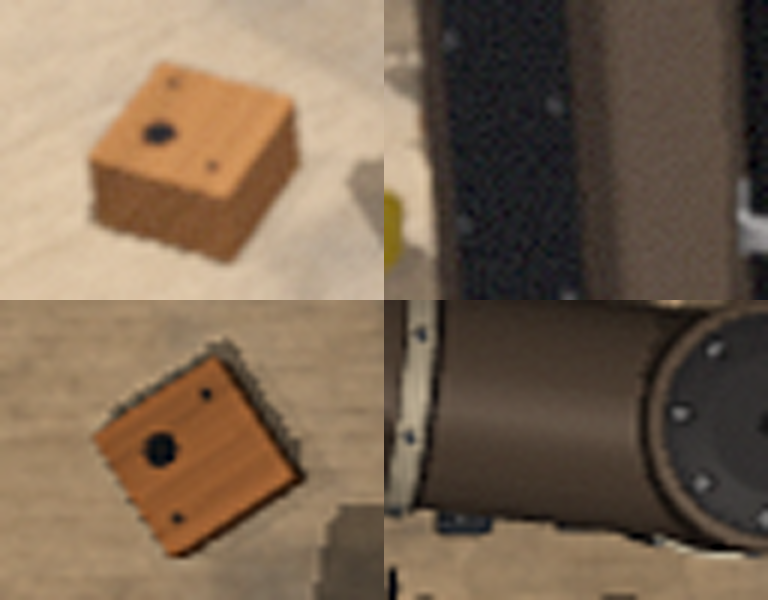

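The block's dowel is flush, with the dark mouth at crop (160,450), and the block hasn't moved. The arm hides the rail, so I'll press at the measured spot and watch the force.

>>> servo_tool([
  [[0, -1, 6, 0], [0, 0, 6, 0], [0, 0, 6, 0], [0, 0, 4, 0], [0, 0, 4, 0], [0, 0, 3, 0], [0, 0, 2, 0], [0, 0, 2, 0], [0, 0, 1.5, 0], [0, 0, 1.5, 0]],
])

```text
t: 13.55
eef_pos: [0.439, -0.2546, 0.0482]
ee_rot: [-3.142, 0.0, -3.134]
force: [0.2, 0.4, -0.4]
width: 0.0002
gripper_force: 0.0
```

>>> servo_tool([
  [[0, 0, 1, 0], [0, 0, 1, 0], [0, 0, 1, 0], [0, 0, 1, 0], [0, 0, 1, 0], [0, 0, 1, 0], [0, 0, 1, 0], [0, 0, 0.5, 0], [0, 0, 0.5, 0], [0, 0, 0, 0]],
])

```text
t: 14.38
eef_pos: [0.439, -0.2546, 0.0402]
ee_rot: [-3.142, 0.0, -3.134]
force: [0.1, 0.5, 1.8]
width: 0.0005
gripper_force: 0.7
```

>>> servo_tool([
  [[0, 0, 0.5, 0], [0, 0, 0.5, 0], [0, 0, 0.5, 0], [0, 0, 0.5, 0], [0, 0, 0.3, 0], [0, 0, 0.3, 0], [0, 0, 0.3, 0], [0, 0, 0.3, 0], [0, 0, 0, 0], [0, 0, 0, 0]],
])

```text
t: 15.22
eef_pos: [0.439, -0.2546, 0.0382]
ee_rot: [-3.141, 0.0, -3.133]
force: [-5.3, 3.8, 18.4]
width: 0.0005
gripper_force: 8.8
```

>>> servo_tool([
  [[0, 0, -2, 0], [0, 0, -6, 0], [0, 0, -12, 0], [0, 0, -25, 0], [0, 0, -30, 0], [0, 0, -30, 0], [-10, 38, 0, 0], [-10, 38, 0, 0], [-10, 38, 0, 0], [-10, 38, 0, 0]],
])

```text
t: 16.05
eef_pos: [0.4777, -0.1009, 0.1425]
ee_rot: [3.141, 0.001, -3.135]
force: [0.9, 0.3, 0.0]
width: 0.0003
gripper_force: 0.0
```

>>> servo_tool([
  [[-10, 38, 0, 0], [-10, 38, 0, 0], [-10, 38, 0, 0], [-10, 38, 0, 0], [-10, 38, 0, 0], [-10, 38, 0, 0], [0, 0, 0, 0], [0, 0, 0, 0], [0, 0, 0, 0], [0, 0, 0, 0]],
])

```text
t: 16.88
eef_pos: [0.5355, 0.1254, 0.1419]
ee_rot: [-3.141, -0.001, -3.134]
force: [0.1, -0.0, 0.4]
width: 0.0005
gripper_force: 0.0
```

```bash
python3 - <<'E'
from h import *
save("scene","e");save("top","et");s=telemetry.get_state();print(s["t"],s["eef_pos"],s["force"])
a=cv2.imread("pics/e.png");b=cv2.imread("pics/et.png");o=cv2.imread("pics/top0.png")
r=lambda i,v,u:cv2.resize(i[v-25:v+25,u-32:u+32],None,fx=6,fy=6,interpolation=cv2.INTER_CUBIC)
cv2.imwrite("pics/ec.png",np.vstack([np.hstack([r(a,228,345),r(b,221,273)]),np.hstack([r(o,256,335),r(b,256,335)])]))
E
```

```text
16.9833 [0.5357602  0.12510359 0.14219772] [-0.34364147  0.08073568 -0.3196722 ]
```

View pics/ec.png

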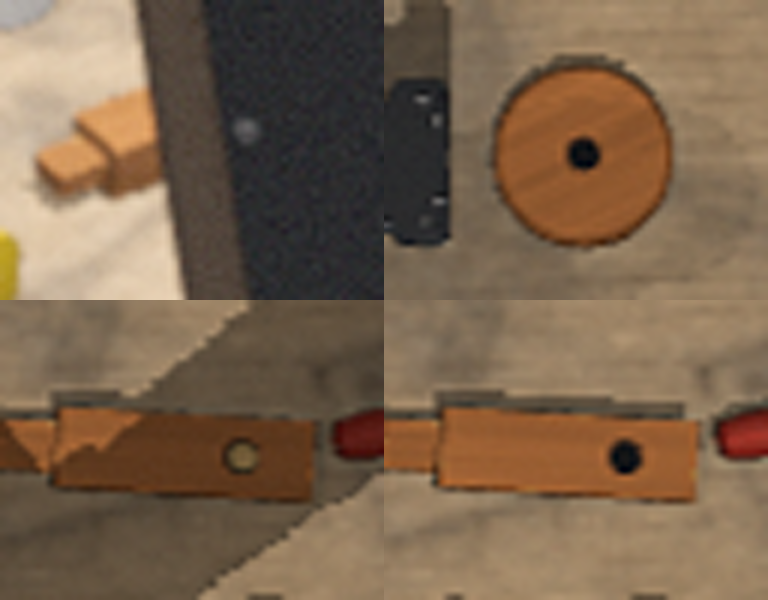

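The rail's dowel is in as well, with the dark mouth at crop (625,457). None of the parts have moved, and the arm is clear of everything.

```bash
python3 -c "
from h import *
print(ticket.job_done())"
```

```text
the job is handed in; nothing more can be done
None
```

I pressed all three dowels flush in the order asked (foot, block, rail), with about 18 N at most, saw no part shift in the pictures, and handed the job in at about 17 s.

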